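# Click the mug-of-the-day wheel to the featured colour

### The arm

A 6-joint arm with a two-finger parallel gripper is mounted at the origin on the work surface. World frame = base frame: x ahead of the robot, y to its left, z up, the work surface at z = 0. Lengths are in m, angles in rad, forces in N, time in s.
With the tool pointing down it reaches from about 0.4 to 0.925 m from the base axis. Payload 12.5 kg.
Tool frame: the origin (TCP) lies at the very end of the fingers, on their centre line; the grasp point (between the pads) lies 19 mm behind it; z points along the fingers, y is the direction in which the jaws open and shut (so a half turn about z gives the same grasp; the last joint's range is limited). The gripper opens to 95 mm and grips with 3 to 60 N. Pads are 20 mm wide; open, the fingers measure 119 mm over their backs; the gripper's body (75 mm by 180 mm) begins 59 mm behind the grasp point.
Start: joints at [1.067, 0.491, 1.559, -0, 1.092, -0.106], TCP at [0.242, 0.576, 0.215] pointing down, gripper open.
Joint ranges: [-3.1, 3.1], [-0.84, 2.19], [0.05, 2.79], [-1.13, 4.28], [0.06, 2.93], [-2.69, 2.69]. Speed limits (rad/s): [2.22, 2.22, 2.79, 3.14, 3.14, 3.14].

### API

Orientations are given as a rotation vector (axis times angle).
In Python, from cell import env gives the robot as it stands.
- The arm moves only by the shell command python3 -m creep 'ROWS'. ROWS is JSON, a list of rows, each an object with "dp": the shift along the tool's x, y, z in cm, a list of three; "rotation": the turn, a rotation vector about the tool's x, y, z in rad, a list of three; "fingers": the finger opening in cm, from 0 to 9.51. A call has exactly 5 rows; each row is the pose to reach, as a shift and turn from the pose commanded when the call began, along the tool's axes at that moment; what a row does not reach only later rows make up. A row lasts 1/8 s, in which the tool goes at most 62.5 mm and 10.7 degrees, less where a joint would pass 70% of its speed; a pose out of reach is approached as far as the arm can. A call with a gripper value outside its range is refused whole. The fingers move at their own pace and stop on an object; the grip force is fixed at half the most. Time passes only in rows, so rows that repeat a pose let the fingers close, or fill a call up. It gives the time, the measured TCP pose, the force and the opening at its end, in the units of the state.
- env.observe(): the state, without advancing time (a new reading comes with each control period).
- env.snapshot(name): name is "side" or "top" or "wrist"; returns the picture (420x560x3 uint8, red, green, blue); there is no depth.
- env.camera_model(name): a dict with "fov_y" (degrees; the focal length in pixels is half the picture's height over the tangent of half this angle, whatever the lens; pixels are square), "cx", "cy" (the principal point, pixels), "rvec" (rotation vector, rad) and "tvec" (3), from world to camera coordinates, as OpenCV has them. Camera axes: x right, y down, z forward; pixel columns grow to the right and rows downward; lengths in m; the calibration is good to about 2 mm. The wrist camera is an equidistant fisheye: a pixel r from the principal point sees the ray r / f radians off the axis. A picture is of the moment at which its call begins: read the wrist's pose just before it. camera_model takes no time and is no camera call; for the wrist camera it gives the pose at the moment of the call.
- env.hand_in(): hands the job in, once; it reports no verdict.
The state is a dict: "t": time; "joint_positions": joint angles; "joint_vel": joint speeds; "effort": joint torques, N m; "tool_pos": TCP position; "ee_rot": TCP orientation; "ft_force": force on the tool from outside, world axes, zero at the start; "wrist_torque": the same for the moment, N m; "grip_width": opening from 0.0 (shut) to 1.0 (fully open).
Only numpy, scipy, OpenCV 4.12 (cv2) and the standard library are available. Lean on these libraries where they do the work, as an engineer would, in place of code of your own. Each camera call takes 0.05 s, during which the arm holds its last target. There are 200 camera calls.

### The job

One of the four mugs has been put on the round cork spot beside the little brass sign. With your fingertips flick the brass tabs on the edge of the wooden thumbwheel, anticlockwise seen from above, click by click, until the dot of that mug's colour sits at the brass pointer, and let it rest there in its click without running past it. Go gently and do not pinch the wheel; leave the mugs and the other goods standing where they are, and end with your hand clear.

Things in the scene. Friction and masses are not known exactly. Their poses are not given: they have to be found in the camera images.
- housing: the indicator, a light wooden block fixed to the table; origin on the table under the wheel's axis. Block: own x -35 to +115 mm, y +-100 mm, 45 mm tall. A rim with its top at 68 mm runs along the far side (x over 93 mm) and both sides (12 mm thick, from x +10 mm back). Its -x side faces the robot within 0.4 rad and is open: there the wheel's edge stands out over the table
- wheel_hub (a point): centre of the top face of the wheel, on its upright axis, 60 mm above the table. The wheel is a dark wooden disc, 110 mm across, 12 mm thick. On its top face eight coloured dots of 25 mm lie 37 mm from the axis, 45 degrees apart
- wheel_edge (a point): fixed point 68 mm from the axis towards the robot (housing's -x), 57 mm up, where the tabs pass. 8 brass tabs stand out radially from the disc's rim like paddles, 45 degrees apart: each from 52 to 78 mm from the axis, 8 mm thick, 47 to 67 mm above the table. At rest in a click this point is mid-gap, with tabs 22.5 degrees to either side and the next gaps centred 45 degrees either side
- pointer_tip (a point): tip of the fixed brass pointer on the far rim, 65 mm from the axis along the housing's +x, 70 mm above the table; the dot nearest to it is the one shown. A sprung catch holds the wheel in each click: about 3 to 5 N at a tab starts it; past half a click it drops forward by itself into the next one, with enough drag not to run on if pushed at up to 0.15 m/s
- wheel (a joint): angle of the thumbwheel in rad, growing anticlockwise seen from above (its edge on the robot's side then moves towards the housing's -y). One click is 0.785 rad. At the pointer after clicks 0: black dot, 1: white, 2: pink, 3: blue, 4: yellow, 5: green, 6: grey, 7: brown. It starts at black or white, rarely perched between the two. Stops: 0.3 rad below 0 and above 7
- spot: the feature spot, a flat round cork mat (1 mm) with a black rim, 124 mm across, origin at its centre, level with the table; a brass sign on a post about 112 mm tall stands 105 mm from it along its +y. The featured mug stands at its centre
- mug_pink: pink ceramic mug standing upright on the table, 80 mm across, 95 mm tall, handle to its own +y reaching about 35 mm out; origin at the centre of its underside. Loose; stands on the spot or elsewhere on the table. Only to be looked at
- mug_blue: blue ceramic mug standing upright on the table, 80 mm across, 95 mm tall, handle to its own +y reaching about 35 mm out; origin at the centre of its underside. Loose; stands on the spot or elsewhere on the table. Only to be looked at
- mug_yellow: yellow ceramic mug standing upright on the table, 80 mm across, 95 mm tall, handle to its own +y reaching about 35 mm out; origin at the centre of its underside. Loose; stands on the spot or elsewhere on the table. Only to be looked at
- mug_green: green ceramic mug standing upright on the table, 80 mm across, 95 mm tall, handle to its own +y reaching about 35 mm out; origin at the centre of its underside. Loose; stands on the spot or elsewhere on the table. Only to be looked at
- tin_left: brass candle tin, 62 mm across, 46 mm tall, loose on the table just beside the indicator's left side (seen from the robot); origin at the centre of its underside. Leave it alone
- tin_right: brass candle tin, 62 mm across, 46 mm tall, loose on the table just beside the indicator's right side (seen from the robot); origin at the centre of its underside. Leave it alone
- lotion: green glass bottle with black cap, 56 mm across, 140 mm tall, loose; origin at the centre of its underside. Leave it alone
- dish: small wooden bowl, 110 mm across, 35 mm tall, loose; origin at the centre of its underside. Leave it alone
Mind the look-alikes: they are no part of the job. Leave any blue or purple look-alike of the spot alone.

How it is judged:
By the outcome, as a careful person would: the job done as asked, in the order asked, and still so for the second after the job is handed in, with the robot touching nothing.
It also fails if it takes over 58 s, if anything falls off the work surface, if the arm or the gripper's body presses on something with over 40 N, if the wrist force passes 120 N, or if a joint passes its speed limit or range.

## Working session

There is one attempt and no reset: what is moved stays moved. The work goes in short steps, Python scripts to look and compute and a shell command to move; the robot and the scene stay as the last step left them, time stands still between calls to the robot, and variables do not carry over. Pictures are saved under pics/ and viewed, about 8 in all and at most 12, crops included, and the job is handed in when it is done.

```bash
mkdir -p pics; ls; python3 - <<'E'
from cell import env
import cv2,numpy as np
s=env.observe();print(s['t'],s['tool_pos'],s['ee_rot'],s['grip_width'])
for n in("top","side"):
    cv2.imwrite(f"pics/{n}0.png",env.snapshot(n)[:,:,::-1]);print(n,env.camera_model(n))
E
```

```text
pics
0.0 [0.24195046 0.57597679 0.21404313] [-6.20642397e-01 -3.07928155e+00  1.75128994e-03] 0.9995936841984389
top {'fov_y': 56.264182613595125, 'cx': 279.19536161767405, 'cy': 201.48741418154057, 'rvec': array([ 2.16524546, -2.16568701,  0.08475719]), 'tvec': array([0.00531811, 0.51843624, 1.04454367])}
side {'fov_y': 53.88667919006417, 'cx': 287.1694484997997, 'cy': 204.16887151389767, 'rvec': array([ 2.40844914, -0.49078906,  0.16199391]), 'tvec': array([-0.45361176,  0.21961847,  1.17906217])}
```

View pics/top0.png

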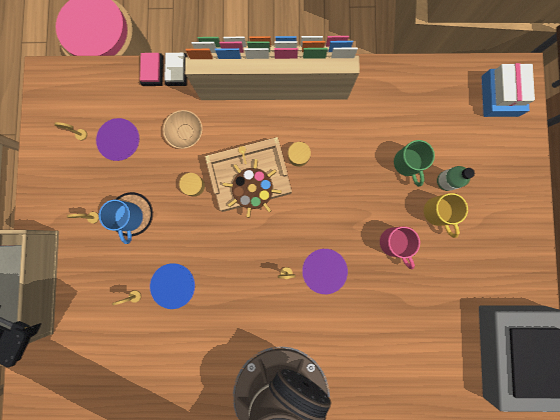

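View pics/side0.png

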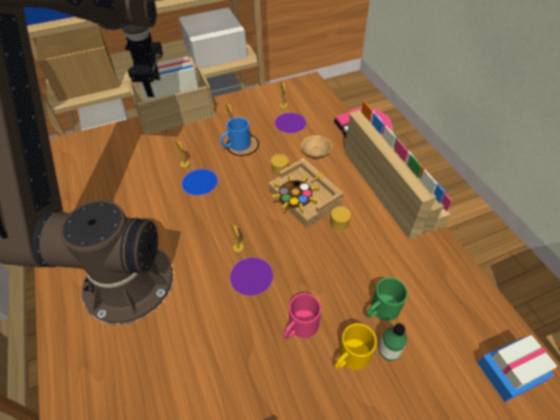

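```bash
cat > h.py <<'E'
import cv2,numpy as np
from cell import env
def ray(n,uv,z,m=None):
    m=m or env.camera_model(n);R=cv2.Rodrigues(np.array(m['rvec']))[0];f=210/np.tan(np.radians(m['fov_y']/2))
    c=-R.T@m['tvec'];d=R.T@np.array([(uv[0]-m['cx'])/f,(uv[1]-m['cy'])/f,1]);return c+d*(z-c[2])/d[2]
def proj(n,P):
    m=env.camera_model(n);R=cv2.Rodrigues(np.array(m['rvec']))[0];f=210/np.tan(np.radians(m['fov_y']/2))
    q=R@np.array(P)+m['tvec'];return q[:2]/q[2]*f+[m['cx'],m['cy']]
E
python3 - <<'E'
from h import *
for n in("top","side"):
    im=cv2.imread(f"pics/{n}0.png");hsv=cv2.cvtColor(im,cv2.COLOR_BGR2HSV)
    x0,y0,x1,y1=(215,140,295,215) if n=="top" else (265,165,345,225)
    H,S,V=[c.astype(int) for c in cv2.split(hsv)]
    masks=dict(pink=(H>155)&(S>120)&(V>150),blue=(H>95)&(H<125)&(S>120)&(V>120),yellow=(H>23)&(H<33)&(S>200)&(V>170),green=(H>45)&(H<85)&(S>80),white=(S<50)&(V>190),grey=(S<60)&(V>90)&(V<180))
    for k,m in masks.items():
        mm=np.zeros_like(m);mm[y0:y1,x0:x1]=m[y0:y1,x0:x1]
        N,_,st,ce=cv2.connectedComponentsWithStats(mm.astype(np.uint8))
        if N>1:
            i=1+np.argmax(st[1:,4]);print(n,k,ce[i].round(1),st[i,4],ray(n,ce[i],.06).round(4))
a=cv2.resize(cv2.imread("pics/top0.png")[130:220,165:320],None,fx=5,fy=5,interpolation=cv2.INTER_CUBIC)
b=cv2.resize(cv2.imread("pics/top0.png")[185:250,60:180],None,fx=3.5,fy=3.5)
c=np.zeros((600,775,3),np.uint8);c[:450]=a
cv2.imwrite("pics/c1.png",a);
E
```

```text
top pink [258.7 175.7] 75 [0.5837 0.0591 0.06  ]
top blue [265.2 184.1] 66 [0.5613 0.0418 0.06  ]
top green [255.2 201.1] 72 [0.5163 0.0679 0.06  ]
top white [248.3 174.3] 65 [0.5877 0.0867 0.06  ]
top grey [244.5 199.8] 74 [0.5195 0.0961 0.06  ]
side pink [306.7 193. ] 45 [0.5829 0.0549 0.06  ]
side blue [302.4 198.8] 38 [0.5607 0.0383 0.06  ]
side yellow [293.7 200.7] 27 [0.5323 0.0418 0.06  ]
side green [285.6 197.2] 40 [0.5148 0.0649 0.06  ]
side white [304.2 186.3] 33 [0.5871 0.0838 0.06  ]
side grey [283.6 190.8] 40 [0.5194 0.0925 0.06  ]
```

View pics/c1.png

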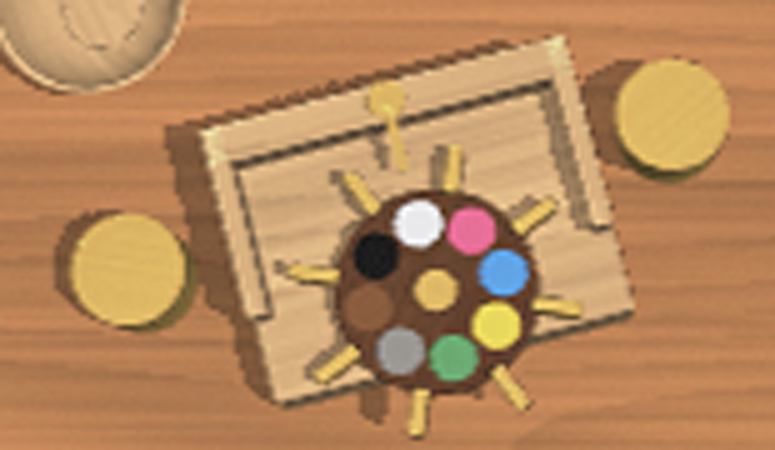

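```bash
cat >> h.py <<'E'
from scipy.spatial.transform import Rotation as Ro
hub=np.array([.5515,.076]);yaw=.26
def target(th,z,r=.070):
    """th deg from robot side toward housing +y; jaw tangential"""
    a=yaw+np.pi-np.radians(th);p=hub+r*np.array([np.cos(a),np.sin(a)])
    j=a-np.pi/2;y=np.array([np.cos(j),np.sin(j),0]);zz=np.array([0,0,-1.])
    return np.array([*p,z]),Ro.from_matrix(np.c_[np.cross(y,zz),y,zz])
def rel(targets,start=None):
    s=env.observe();p0,R0=(s['tool_pos'],Ro.from_rotvec(s['ee_rot'])) if start is None else target(*start)
    for t in targets:
        p,R=target(*t);print(t,'world',p.round(3),'dp',(R0.inv().apply(p-p0)*100).round(2),'rot',(R0.inv()*R).as_rotvec().round(3))
E
python3 - <<'E'
from h import *
print(ray("top",(130,214),0), np.degrees(yaw))
rel([(45,.20)])
rel([(t,.05) for t in(40,35,30,25,20,15,10,5,0)],start=(45,.05))
E
```

```text
[0.48604954 0.42236585 0.        ] 14.896902673401405
(45, 0.2) world [0.491 0.111 0.2  ] dp [-40.96 -33.21   1.44] rot [-0.001 -0.     0.128]
(40, 0.05) world [0.488 0.106 0.05 ] dp [-0.03 -0.61  0.  ] rot [ 0.     0.    -0.087]
(35, 0.05) world [0.486 0.1   0.05 ] dp [-0.11 -1.22  0.  ] rot [ 0.     0.    -0.175]
(30, 0.05) world [0.484 0.094 0.05 ] dp [-0.24 -1.81  0.  ] rot [ 0.     0.    -0.262]
(25, 0.05) world [0.483 0.088 0.05 ] dp [-0.42 -2.39  0.  ] rot [ 0.     0.    -0.349]
(20, 0.05) world [0.482 0.082 0.05 ] dp [-0.66 -2.96  0.  ] rot [ 0.     0.    -0.436]
(15, 0.05) world [0.482 0.076 0.05 ] dp [-0.94 -3.5   0.  ] rot [ 0.     0.    -0.524]
(10, 0.05) world [0.482 0.07  0.05 ] dp [-1.27 -4.02  0.  ] rot [ 0.     0.    -0.611]
(5, 0.05) world [0.483 0.064 0.05 ] dp [-1.64 -4.5   0.  ] rot [ 0.     0.    -0.698]
(0, 0.05) world [0.484 0.058 0.05 ] dp [-2.05 -4.95  0.  ] rot [ 0.     0.    -0.785]
```

Featured candidates in the top view are the black-rimmed cork spot at (130,214) with the blue mug, the purple mats at (117,139) and (325,271), and the blue mat at (172,286). Only the first is cork with a black rim, and it has its sign at (85,216), so I aim for blue. White is at the pointer now, so that is 2 clicks. I'll confirm the spot in a crop while moving above the entry gap.

```bash
python3 -c "
import cv2
cv2.imwrite('pics/c2.png',cv2.resize(cv2.imread('pics/top0.png')[180:260,55:175],None,fx=5,fy=5,interpolation=cv2.INTER_CUBIC))"
python3 -m creep '[{"dp":[-8,-6.5,0],"rotation":[0,0,0.02],"fingers":0},{"dp":[-16,-13,0],"rotation":[0,0,0.05],"fingers":0},{"dp":[-24,-19.5,0],"rotation":[0,0,0.08],"fingers":0},{"dp":[-32,-26,0],"rotation":[0,0,0.1],"fingers":0},{"dp":[-38,-31,0],"rotation":[0,0,0.13],"fingers":0}]'
python3 -m creep '[{"dp":[-2.96,-2.2,1.4],"rotation":[0,0,0],"fingers":0},{"dp":[-2.96,-2.2,1.4],"rotation":[0,0,0],"fingers":0},{"dp":[-2.96,-2.2,1.4],"rotation":[0,0,0],"fingers":0},{"dp":[-2.96,-2.2,1.4],"rotation":[0,0,0],"fingers":0},{"dp":[-2.96,-2.2,1.4],"rotation":[0,0,0],"fingers":0}]'
python3 - <<'E'
from h import *
rel([(45,.10),(45,.05)])
E
```

```text
t: 0.72
tool_pos: [0.3897, 0.2987, 0.2146]
ee_rot: [0.82, 3.033, 0.0]
ft_force: [0.4, 0.7, 0.1]
grip_width: 0.531
t: 1.35
tool_pos: [0.4033, 0.2673, 0.2008]
ee_rot: [0.817, 3.033, 0.0]
ft_force: [0.1, 0.3, -0.3]
grip_width: 0.025
(45, 0.1) world [0.491 0.111 0.1  ] dp [-15.42  -9.1   10.08] rot [ 0.     0.    -0.001]
(45, 0.05) world [0.491 0.111 0.05 ] dp [-15.42  -9.1   15.08] rot [ 0.     0.    -0.001]
```

View pics/c2.png

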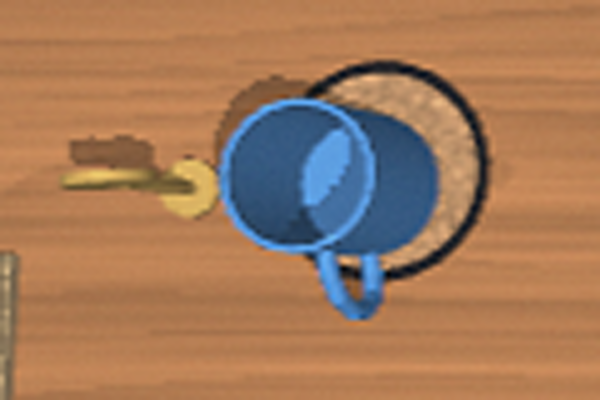

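The crop confirms it: the blue mug stands on the cork mat with the black rim, next to its brass sign. Now I'll move over the entry gap.

```bash
python3 -m creep '[{"dp":[-4,-2.4,1],"rotation":[0,0,0],"fingers":0},{"dp":[-8,-4.7,3],"rotation":[0,0,0],"fingers":0},{"dp":[-12,-7.1,6],"rotation":[0,0,0],"fingers":0},{"dp":[-15.4,-9.1,9],"rotation":[0,0,0],"fingers":0},{"dp":[-15.4,-9.1,10],"rotation":[0,0,0],"fingers":0}]'
python3 - <<'E'
from h import *
rel([(45,.10),(45,.05)])
for n in("top","wrist"): cv2.imwrite(f"pics/{n}1.png",env.snapshot(n)[:,:,::-1])
t=cv2.imread("pics/top1.png")[100:240,180:340];w=cv2.imread("pics/wrist1.png")
cv2.imwrite("pics/d1.png",np.hstack([cv2.resize(t,(400,350)),cv2.resize(w,(400,350))]))
E
```

```text
t: 1.98
tool_pos: [0.4913, 0.109, 0.0991]
ee_rot: [-0.823, -3.03, 0.001]
ft_force: [-0.7, 0.3, -0.1]
grip_width: 0.003
(45, 0.1) world [0.491 0.111 0.1  ] dp [ 0.14  0.16 -0.09] rot [-0.001 -0.001 -0.005]
(45, 0.05) world [0.491 0.111 0.05 ] dp [0.13 0.17 4.91] rot [-0.001 -0.001 -0.005]
```

View pics/d1.png

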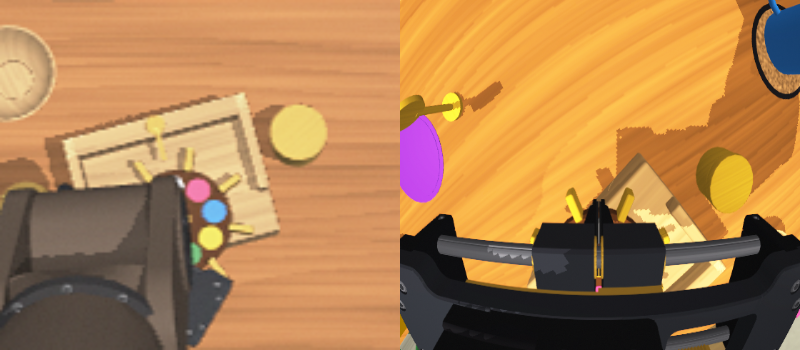

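Wrist view: the closed fingertips (600,210) sit centred between two tabs (573,205) and (627,205). I'll descend, then push one click.

```bash
python3 -m creep '[{"dp":[0.1,0.1,1],"rotation":[0,0,0],"fingers":0},{"dp":[0.1,0.1,2.2],"rotation":[0,0,0],"fingers":0},{"dp":[0.1,0.1,3.4],"rotation":[0,0,0],"fingers":0},{"dp":[0.1,0.1,4.5],"rotation":[0,0,0],"fingers":0},{"dp":[0.1,0.1,4.9],"rotation":[0,0,0],"fingers":0}]'
python3 - <<'E'
from h import *
rel([(t,.05) for t in(45,40,35,30,25,20)])
E
```

```text
t: 2.7
tool_pos: [0.4902, 0.1118, 0.0508]
ee_rot: [-0.819, -3.032, 0.0]
ft_force: [0.6, 0.3, 0.3]
grip_width: 0.007
(45, 0.05) world [0.491 0.111 0.05 ] dp [-0.1  -0.02  0.08] rot [-0.001 -0.001 -0.002]
(40, 0.05) world [0.488 0.106 0.05 ] dp [-0.13 -0.63  0.08] rot [-0.001 -0.001 -0.09 ]
(35, 0.05) world [0.486 0.1   0.05 ] dp [-0.21 -1.24  0.08] rot [-0.    -0.001 -0.177]
(30, 0.05) world [0.484 0.094 0.05 ] dp [-0.34 -1.83  0.08] rot [-0.    -0.001 -0.264]
(25, 0.05) world [0.483 0.088 0.05 ] dp [-0.53 -2.41  0.08] rot [-0.    -0.001 -0.351]
(20, 0.05) world [0.482 0.082 0.05 ] dp [-0.76 -2.98  0.08] rot [-0.    -0.001 -0.439]
```

```bash
python3 -m creep '[{"dp":[-0.1,-0.6,0],"rotation":[0,0,-0.09],"fingers":0},{"dp":[-0.2,-1.2,0],"rotation":[0,0,-0.18],"fingers":0},{"dp":[-0.3,-1.8,0],"rotation":[0,0,-0.26],"fingers":0},{"dp":[-0.5,-2.4,0],"rotation":[0,0,-0.35],"fingers":0},{"dp":[-0.75,-3,0],"rotation":[0,0,-0.44],"fingers":0}]'
python3 - <<'E'
from h import *
rel([(t,.05) for t in(20,15,10,5,0,-2)])
E
```

```text
t: 3.32
tool_pos: [0.482, 0.0821, 0.0516]
ee_rot: [0.133, 3.138, 0.001]
ft_force: [0.7, 2.9, -1.6]
grip_width: -0.002
(20, 0.05) world [0.482 0.082 0.05 ] dp [0.03 0.01 0.16] rot [0.    0.001 0.004]
(15, 0.05) world [0.482 0.076 0.05 ] dp [ 0.   -0.6   0.16] rot [ 0.     0.001 -0.083]
(10, 0.05) world [0.482 0.07  0.05 ] dp [-0.07 -1.21  0.16] rot [ 0.     0.001 -0.17 ]
(5, 0.05) world [0.483 0.064 0.05 ] dp [-0.2  -1.8   0.16] rot [ 0.     0.001 -0.258]
(0, 0.05) world [0.484 0.058 0.05 ] dp [-0.38 -2.39  0.16] rot [ 0.     0.001 -0.345]
(-2, 0.05) world [0.485 0.056 0.05 ] dp [-0.47 -2.61  0.16] rot [ 0.     0.001 -0.38 ]
```

Contact force is about 3 N, as expected. I'll continue gently to θ≈0.

```bash
python3 -m creep '[{"dp":[0,-0.6,0],"rotation":[0,0,-0.09],"fingers":0},{"dp":[-0.1,-1.2,0],"rotation":[0,0,-0.17],"fingers":0},{"dp":[-0.2,-1.8,0],"rotation":[0,0,-0.26],"fingers":0},{"dp":[-0.4,-2.4,0],"rotation":[0,0,-0.34],"fingers":0},{"dp":[-0.4,-2.4,0],"rotation":[0,0,-0.34],"fingers":0}]'
python3 - <<'E'
from h import *
rel([(0,.05),(0,.1),(45,.10)])
for n in("top","wrist"): cv2.imwrite(f"pics/{n}2.png",env.snapshot(n)[:,:,::-1])
t=cv2.imread("pics/top2.png")[100:240,180:340];w=cv2.imread("pics/wrist2.png")[200:420,100:460]
cv2.imwrite("pics/d2.png",np.hstack([cv2.resize(t,(400,350)),cv2.resize(w,(400,350))]))
E
```

```text
t: 3.95
tool_pos: [0.4839, 0.0575, 0.0516]
ee_rot: [-0.393, 3.117, 0.0]
ft_force: [0.2, 0.3, -0.1]
grip_width: 0.004
(0, 0.05) world [0.484 0.058 0.05 ] dp [-0.01  0.05  0.16] rot [ 0.     0.    -0.009]
(0, 0.1) world [0.484 0.058 0.1  ] dp [-0.01  0.05 -4.84] rot [ 0.     0.    -0.009]
(45, 0.1) world [0.491 0.111 0.1  ] dp [-2.01  5.01 -4.83] rot [0.    0.    0.776]
```

View pics/d2.png

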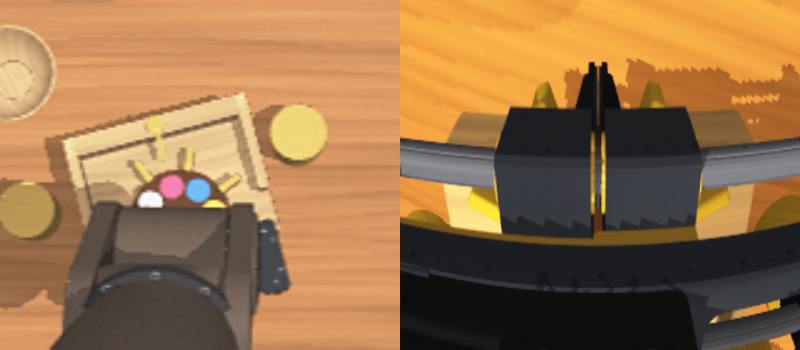

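Pink (170,187) is now at the pointer, and the fingers are free mid-gap at about 0 N. I'll lift, go back to the 45° gap, and repeat once.

```bash
python3 -m creep '[{"dp":[0,0,-1.2],"rotation":[0,0,0],"fingers":0},{"dp":[0,0,-2.6],"rotation":[0,0,0],"fingers":0},{"dp":[0,0,-4],"rotation":[0,0,0],"fingers":0},{"dp":[0,0,-4.8],"rotation":[0,0,0],"fingers":0},{"dp":[0,0,-4.8],"rotation":[0,0,0],"fingers":0}]'
python3 -m creep '[{"dp":[-0.4,1,0],"rotation":[0,0,0.15],"fingers":0},{"dp":[-0.8,2,0],"rotation":[0,0,0.3],"fingers":0},{"dp":[-1.2,3,0],"rotation":[0,0,0.46],"fingers":0},{"dp":[-1.6,4,0],"rotation":[0,0,0.62],"fingers":0},{"dp":[-2,5,0],"rotation":[0,0,0.78],"fingers":0}]'
python3 - <<'E'
from h import *
rel([(45,.1),(45,.05)])
E
```

```text
t: 4.68
tool_pos: [0.484, 0.0578, 0.1004]
ee_rot: [-0.395, 3.115, -0.0]
ft_force: [-0.5, -0.2, 0.4]
grip_width: 0.001
t: 5.3
tool_pos: [0.4904, 0.1116, 0.0992]
ee_rot: [-0.827, -3.03, 0.0]
ft_force: [-0.3, -0.2, -0.3]
grip_width: 0.0
(45, 0.1) world [0.491 0.111 0.1  ] dp [-0.07 -0.01 -0.08] rot [-0.    -0.001 -0.008]
(45, 0.05) world [0.491 0.111 0.05 ] dp [-0.07 -0.01  4.92] rot [-0.    -0.001 -0.008]
```

```bash
python3 -m creep '[{"dp":[0,0,1],"rotation":[0,0,0],"fingers":0},{"dp":[0,0,2.2],"rotation":[0,0,0],"fingers":0},{"dp":[0,0,3.4],"rotation":[0,0,0],"fingers":0},{"dp":[0,0,4.5],"rotation":[0,0,0],"fingers":0},{"dp":[0,0,4.9],"rotation":[0,0,0],"fingers":0}]'
python3 -m creep '[{"dp":[-0.1,-0.6,0],"rotation":[0,0,-0.09],"fingers":0},{"dp":[-0.2,-1.2,0],"rotation":[0,0,-0.18],"fingers":0},{"dp":[-0.3,-1.8,0],"rotation":[0,0,-0.26],"fingers":0},{"dp":[-0.5,-2.4,0],"rotation":[0,0,-0.35],"fingers":0},{"dp":[-0.75,-3,0],"rotation":[0,0,-0.44],"fingers":0}]'
python3 - <<'E'
from h import *
rel([(0,.05)])
E
```

```text
t: 5.92
tool_pos: [0.4903, 0.111, 0.0497]
ee_rot: [-0.819, -3.032, 0.001]
ft_force: [0.2, 0.6, -1.3]
grip_width: 0.002
t: 6.55
tool_pos: [0.4823, 0.0815, 0.0507]
ee_rot: [0.133, 3.138, 0.001]
ft_force: [1.6, 1.7, -0.7]
grip_width: 0.004
(0, 0.05) world [0.484 0.058 0.05 ] dp [-0.36 -2.33  0.07] rot [ 0.     0.001 -0.344]
```

```bash
python3 -m creep '[{"dp":[0,-0.6,0],"rotation":[0,0,-0.09],"fingers":0},{"dp":[-0.1,-1.2,0],"rotation":[0,0,-0.17],"fingers":0},{"dp":[-0.2,-1.8,0],"rotation":[0,0,-0.26],"fingers":0},{"dp":[-0.35,-2.35,0],"rotation":[0,0,-0.34],"fingers":0},{"dp":[-0.35,-2.35,0],"rotation":[0,0,-0.34],"fingers":0}]'
python3 -m creep '[{"dp":[0,0,-1.2],"rotation":[0,0,0],"fingers":0},{"dp":[0,0,-3],"rotation":[0,0,0],"fingers":0},{"dp":[0,0,-6],"rotation":[0,0,0],"fingers":0},{"dp":[0,0,-10],"rotation":[0,0,0],"fingers":0},{"dp":[0,0,-14],"rotation":[0,0,0],"fingers":0}]'
python3 -c "
from h import *
s=env.observe();R=Ro.from_rotvec(s['ee_rot']);print(R.inv().apply(np.array([.40,.30,.20])-s['tool_pos'])*100)"
```

```text
t: 7.18
tool_pos: [0.4836, 0.0576, 0.0507]
ee_rot: [-0.394, 3.116, 0.0]
ft_force: [-0.1, -0.5, -0.1]
grip_width: 0.001
t: 7.8
tool_pos: [0.4831, 0.0581, 0.1927]
ee_rot: [-0.393, 3.116, 0.0]
ft_force: [0.0, 0.1, -0.1]
grip_width: 0.002
[ 2.03803401 25.49915025 -0.73064516]
```

```bash
python3 -m creep '[{"dp":[0.4,5,0],"rotation":[0,0,0],"fingers":0},{"dp":[0.8,10,0],"rotation":[0,0,0],"fingers":0},{"dp":[1.2,15,0],"rotation":[0,0,0],"fingers":0},{"dp":[1.6,20,0],"rotation":[0,0,0],"fingers":0},{"dp":[2,25,0],"rotation":[0,0,0],"fingers":0}]'
python3 - <<'E'
from h import *
for n in("top","side"): cv2.imwrite(f"pics/{n}3.png",env.snapshot(n)[:,:,::-1])
t=cv2.imread("pics/top3.png");s=cv2.imread("pics/side3.png")
cv2.imwrite("pics/d3.png",np.hstack([cv2.resize(t[130:220,165:285],(400,300),interpolation=2),cv2.resize(s[60:360,100:500],(400,300))]))
E
```

```text
t: 8.43
tool_pos: [0.4007, 0.2966, 0.1916]
ee_rot: [-0.393, 3.116, 0.001]
ft_force: [-0.2, 0.3, 0.1]
grip_width: 0.004
```

View pics/d3.png

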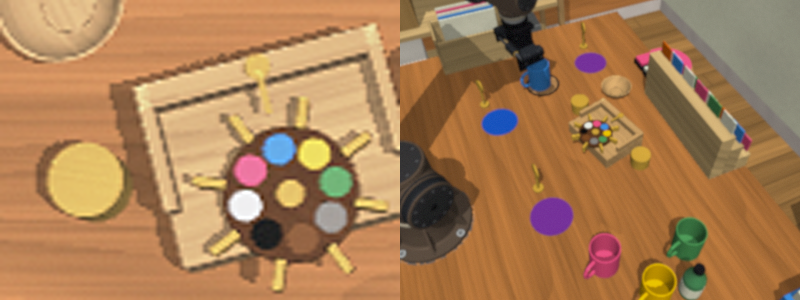

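The blue dot (279,149) sits at the pointer tip (265,108), with the tabs symmetric about it, so the wheel is resting in its click. All the goods are where they were and the hand is clear, so I'm handing in.

```bash
python3 -c "
from cell import env
print(env.observe()['ft_force'],env.hand_in())"
```

```text
the job is handed in; nothing more can be done
[ 0.44553062 -0.71695105 -0.48402192] None
```

The blue mug was on the black-rimmed cork spot by the brass sign, so I turned the wheel to blue and handed the job in. The wheel started at white, so it took two anticlockwise clicks, each a gentle push on one tab with closed fingertips at about 0.05 m/s. The highest contact force I read was about 3 N, sampled at the end of each move.

The last pictures showed:
- **Wheel:** the blue dot was at the pointer, with the tabs even on either side of it, so the wheel was resting in its click.
- **Goods:** the mugs, tins, bowl and bottle looked undisturbed.
- **Hand:** it was clear of everything in the picture, about 19 cm up and reading no contact force, at about 8.5 s.

No check failed. The top and side cameras disagreed by about 3 mm on the wheel's position, which was within the clearance I had left.

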